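Reassemble the herb mill's grinding head

TASK

Put the cleaned grinding head of the white herb mill back on its guide post, in this order: the dark steel burr first, slots downward and turned so that it drops over the two orange driving dogs and lies flat on the hub, then the white spacer, then the brass collar with its wide flange down. Push each ring past the sprung balls of the post fully home before adding the next, and leave the red spare ring and everything else on the desk where it is.

Things in the scene. Friction and masses are not known exactly. Their poses are not given: they have to be found in the camera images.
- seat (a point): Centre of the upward hub face of the mill, 100 mm above the desk, on the axis of the upright guide post (z up). The hub is an aluminium disc, 48 mm across, its face 15 mm above the housing top. The post is 16 mm in diameter up to 50 mm above this face, then tapers to 8 mm at its tip, 58 mm above the face.
- dogs (a point): Point on the post's axis level with the tops of the dogs, 6 mm above the hub face: two orange bars facing each other across the post, each 7 mm wide, 6 mm high, from 11 to 23 mm from the axis. The hub with its dogs is stiff to turn (0.5 N m); the dogs' angle differs each time and is NOT given by this frame: find it by touch or sight.
- detent (a point): Point on the post's axis, 44.5 mm above the hub face, level with the centres of two sprung brass balls that stick out 2.5 mm from two sides (local +y and -y) of the post. Each ring must be pushed down past them with a firm push (roughly 10 N).
- post_tip (a point): Centre of the tip of the guide post, 58 mm straight above the hub face.
- mill: Fixed white herb mill with its hood off. Origin: centre of its foot on the desk, on the post's axis. Round housing 148 mm across at the foot, flat top 116 mm across and 85 mm above the desk; on its local +x side a grey box, 110 mm wide and 55 mm high, reaches to 128 mm from the axis.
- burr: Dark steel burr ring, outer diameter 56 mm, height 15 mm, bore 18.5 mm; starts slots down. Origin: centre of its underside, z up. Its lower 7 mm is cut by four radial slots 10 mm wide, bore to outside, along local +x, -x, +y, -y; the upper 8 mm is a plain ring. Home: underside on the hub face; 6 mm too high while it stands on the dogs.
- spacer: White plastic spacer ring, outer diameter 52 mm, height 10 mm, bore 18.5 mm. Origin: centre of its underside, z up. Home: its underside 15 mm above the hub face, on the burr.
- collar: Brass collar, bore 18.5 mm: a flange of 48 mm diameter and 4 mm height at the bottom, above it a round boss of 32 mm diameter and 10 mm height to grip (14 mm in all). Origin: centre of its underside, z up. It starts flange down. Home: its underside 25 mm above the hub face, on the spacer, its top just under the balls.
- spare: Red plastic spare ring, size of the spacer (52 mm across, 10 mm high), lying among the others: leave it. Origin: centre of its underside.
- vial_a: Small amber glass vial with dark stopper, 24 mm across, 56 mm high, standing on the cork mat between the rings. Origin: centre of its foot. The mat is 3 mm thick, all four rings start lying flat on it.
- vial_b: Same vial, standing on the desk beyond the mat.
- vial_c: Same vial, standing to the robot's left.
- tape: Roll of white paper tape lying flat, 68 mm across, 18 mm high. Origin: centre of its underside.
- brush: Brush, 160 mm long, lying on the desk at the left along its local x.
- jar: Clear glass jar with grey lid, 60 mm across, 85 mm high, standing at the right. Origin: centre of its foot.
Things that resemble listed ones, but are neither listed nor needed, are in the scene too. What is shaped like the mill but blue or brown is not meant.

How it is judged:
On the way, in this order (a step that is already met when the one before it is completed fails the run):
1. the burr lies fully home on the hub face, over the dogs (z of burr in the frame of seat between -0.004 and 0.003 m and horizontal distance between burr and seat below 0.004 m and angle between burr's own z axis and vertical below 0.08 rad), for 0.2 s.
2. then the spacer lies fully home on the burr, the burr still home (all of step 1 and z of spacer in the frame of seat between 0.011 and 0.018 m and horizontal distance between spacer and seat below 0.004 m and angle between spacer's own z axis and vertical below 0.08 rad), for 0.2 s.
3. then the collar lies fully home on the spacer, the others still home (all of step 2 and z of collar in the frame of seat between 0.021 and 0.028 m and horizontal distance between collar and seat below 0.004 m and angle between collar's own z axis and vertical below 0.08 rad), for 0.2 s.
At the end, for the whole second after the job is handed in: Burr, spacer and collar are on the post with their undersides 0, 15 and 25 mm above the hub face (at most 3 mm higher, 4 mm lower), within 4 mm of the post's axis, within 0.08 rad of level, and at rest (all of step 3 and linear speed of each of burr, spacer, collar below 0.02 m/s); the robot touches nothing.
It fails at once if the spare ring or another bystander is moved more than 30 mm (distance of any of spare, vial_a, vial_b, vial_c, tape, brush, jar from where it was at the start of the episode above 0.03 m).
It fails at once if a vial or the jar is tipped (angle between any of vial_a, vial_b, vial_c, jar's own z axis and vertical above 0.6 rad).
It also fails if it takes over 72 s, if anything falls off the work surface, if the arm or the gripper's body presses on something with over 40 N, if the wrist force passes 120 N, or if a joint passes its speed limit or range.

ROBOT

A 6-joint arm with a two-finger parallel gripper is mounted at the origin on the work surface. World frame = base frame: x ahead of the robot, y to its left, z up, the work surface at z = 0. Lengths are in m, angles in rad, forces in N, time in s.
With the tool pointing down it reaches from about 0.3 to 0.775 m from the base axis. Payload 14.6 kg.
Tool frame: the origin (TCP) lies midway between the tips of the shut fingers; the grasp point (between the pads) lies 19 mm behind it (ctrl.hold_point_z is the distance from the TCP to the grasp point, in m); z points along the fingers, x is the direction in which the jaws open and shut, and the axes are right-handed (so a half turn about z gives the same grasp; the last joint's range is limited). The gripper opens to 94 mm and grips with 3 to 60 N. Pads are 16 mm wide; open, the fingers measure 119 mm over their backs; the gripper's body (75 mm by 177 mm) begins 78 mm behind the grasp point.
Start: joints at [1.127, 0.3, 1.521, -0, 1.321, -0.067], TCP at [0.202, 0.511, 0.205] pointing down, gripper open.
Joint ranges: [-3.03, 3.03], [-0.79, 2.21], [0.23, 2.52], [-1.04, 4.18], [0, 3.07], [-2.55, 2.55]. Speed limits (rad/s): [2.22, 2.22, 2.57, 3.14, 3.14, 3.14].

INTERFACE

Orientations are given as [roll, pitch, yaw] about the fixed x, y, z axes, in that order (R = Rz(yaw) Ry(pitch) Rx(roll)).
In Python, from station import ctrl, viewer, ticket, nets gives the robot as it stands.
- The arm moves only by the tool carry_out, never from a script. Its argument "commands" is one flat list of numbers, 7 for each row, row after row: the closure, from -1 (fully open) to 1 (shut), so that 0 is half open, then the shift along the world's x, y, z in cm, then the turn, a rotation vector about the world's x, y, z in rad. In form: [gripper, tx, ty, tz, ax, ay, az, gripper, tx, ty, tz, ax, ay, az, ...]. A call has 1 to 12 rows; each row is the pose to reach, as a shift and turn from the pose measured when the call began; what a row does not reach only later rows make up. A row lasts 1/12 s, in which the tool goes at most 41.7 mm and 7.16 degrees, less where a joint would pass 70% of its speed; a pose out of reach is approached as far as the arm can. A call with a gripper value outside its range is refused whole. The fingers move at their own pace and stop on an object; "force" is the grip in N (left out, the last holds). Time passes only in rows, so rows that repeat a pose let the fingers close. It gives the time, the measured TCP pose, the force and the opening at its end, in the units of the state.
- ctrl.get_obs(): the state, without advancing time (a new reading comes with each control period).
- viewer.camera(name): name is "side" or "top"; returns (picture, depth): 384x512x3 uint8, blue, green, red; 384x512 float32, m along the optical axis (not along the pixel's ray), 0 where there is no reading.
- viewer.camera_info(name): a dict with "fx", "fy", "cx", "cy" (pixels), "R" (3x3) and "t" (3): a world point X has camera coordinates R X + t. Camera axes: x right, y down, z forward; pixel columns grow to the right and rows downward; lengths in m; the calibration is good to about 2 mm. A picture is of the moment at which its call begins. camera_info takes no time and is no camera call.
- ticket.hand_in(): hands the job in, once; it reports no verdict.
Trained networks look in the newest picture that a camera, given by its name, has taken for a name from the list of things; names that differ only in an ending like _2 or _b are one class to them, and where a whole thing is asked for, a point or a joint stands for the part that bears it (a point fixed in the world has none). Each returns a list of dicts, best first, with "confidence" (0 to 1); they miss things now and then, are a little off and sometimes report something else, mostly with a low value. They report only what shows in the picture. A call takes as long as a camera call. They do not tell look-alikes from the thing itself.
- nets.silhouettes(camera, thing): "region" (384x512 bool, what is visible of it) and "extent" ([left, top, right, bottom] in pixels, round what is visible of it).
The state is a dict: "time_s": time; "qpos": joint angles; "joint_vel": joint speeds; "tau": joint torques, N m; "ee_pos": TCP position; "eef_rot": TCP orientation; "force": force on the tool from outside, world axes, zero at the start; "moment": the same for the moment, N m; "grip_width": finger opening in m.
Only numpy, scipy, OpenCV 4.12 (cv2) and the standard library are available. Lean on these libraries where they do the work, as an engineer would, in place of code of your own. Each camera call takes 0.05 s, during which the arm holds its last target. There are 200 camera calls.

## Working session

There is one attempt and no reset: what is moved stays moved. The work goes in short steps, Python scripts to look and compute and a tool call to move; the robot and the scene stay as the last step left them, time stands still between calls to the robot, and variables do not carry over. Pictures are saved under pics/ and viewed, about 8 in all and at most 12, crops included, and the job is handed in when it is done.

Besides the shell and the picture viewer there is one more tool, called after "Emit:" as name(argument=value, ...), one argument or row to a line, values as JSON. carry_out: Moves the arm, as the interface text tells. Its arguments: {"type":"object","properties":{"commands":{"type":"array","items":{"type":"number"}},"force":{"type":"number"}},"required":["commands"]}

```bash
mkdir -p pics; ls; cat > h.py <<'E'
import numpy as np, cv2
from station import ctrl, viewer, ticket, nets
def world(cam, depth):
    i=viewer.camera_info(cam); R=np.array(i["R"]);t=np.array(i["t"])
    v,u=np.mgrid[:384,:512]
    P=np.stack([(u-i["cx"])/i["fx"]*depth,(v-i["cy"])/i["fy"]*depth,depth],-1)
    return (P-t)@R
def pix(cam,X):
    i=viewer.camera_info(cam); c=np.array(i["R"])@np.array(X)+np.array(i["t"])
    return c[0]/c[2]*i["fx"]+i["cx"], c[1]/c[2]*i["fy"]+i["cy"]
def shot(cam):
    im,d=viewer.camera(cam); return im,d,world(cam,d)
E
python3 - <<'E'
from h import *
o=ctrl.get_obs(); print({k:np.round(v,3) for k,v in o.items()}, ctrl.hold_point_z)
for c in ("side","top"):
    im,d,W=shot(c); cv2.imwrite(f"pics/{c}0.png",im); np.savez(f"{c}0.npz",im=im,d=d,W=W)
    i=viewer.camera_info(c); print(c,i["fx"],(-np.array(i["R"]).T@np.array(i["t"])).round(3))
    for n in ("mill","burr","spacer","collar","spare","vial_a","tape","jar","brush"):
        for r in nets.silhouettes(c,n)[:4]:
            m=r["region"]; P=W[m&(d>0)]
            print(n,round(r["confidence"],2),[int(x) for x in r["extent"]],np.median(P,0).round(3) if len(P) else 0, P[:,2].max().round(3) if len(P) else 0)
E
```

```text
pics
{'time_s': np.float64(0.0), 'qpos': array([ 1.127,  0.3  ,  1.522,  0.   ,  1.321, -0.067]), 'joint_vel': array([ 0.   , -0.002, -0.001, -0.001, -0.   ,  0.001]), 'tau': array([ 2.0000e-03, -5.3179e+01, -3.5274e+01,  7.1000e-02,  2.4000e-02,
       -0.0000e+00]), 'ee_pos': array([0.202, 0.511, 0.205]), 'eef_rot': array([-3.142e+00,  1.000e-03,  1.194e+00]), 'force': array([-0.638,  0.592,  0.074]), 'moment': array([ 0.002,  0.004, -0.059]), 'grip_width': np.float64(0.094)} 0.0188
side 420.16661555446996 [ 0.104 -0.704  1.06 ]
mill 0.96 [138, 165, 204, 221] [0.269 0.19  0.061] 0.162
mill 0.96 [112, 113, 177, 158] [0.272 0.49  0.058] 0.159
mill 0.55 [219, 130, 278, 179] [0.556 0.224 0.058] 0.161
burr 0.52 [250, 243, 274, 259] [ 0.436 -0.103  0.017] 0.024
spacer 0.49 [286, 274, 300, 289] [ 0.475 -0.229  0.01 ] 0.022
collar 0.66 [286, 274, 300, 290] [ 0.474 -0.23   0.009] 0.022
spare 0.48 [300, 215, 320, 230] [ 0.625 -0.077  0.012] 0.02
vial_a 0.52 [193, 132, 202, 145] [0.464 0.431 0.032] 0.058
vial_a 0.51 [317, 183, 326, 199] [ 0.72  -0.     0.031] 0.059
tape 0.76 [347, 216, 372, 2
[... 434 characters left out ...]
28, 144, 287] [0.282 0.512 0.076] 0.16
burr 0.58 [299, 201, 319, 217] [ 0.44  -0.105  0.017] 0.023
spacer 0.67 [339, 152, 357, 169] [ 0.601 -0.249  0.012] 0.021
spacer 0.44 [299, 197, 318, 219] [ 0.439 -0.103  0.016] 0.023
collar 0.46 [341, 192, 350, 204] [ 0.477 -0.226  0.01 ] 0.022
spare 0.45 [289, 146, 303, 163] [ 0.623 -0.073  0.012] 0.018
vial_a 0.55 [270, 122, 277, 131] [0.719 0.006 0.035] 0.056
vial_a 0.43 [143, 199, 153, 207] [0.463 0.432 0.036] 0.057
vial_a 0.41 [318, 175, 323, 183] [ 0.535 -0.152  0.04 ] 0.06
tape 0.44 [308, 109, 327, 129] [ 0.754 -0.161  0.016] 0.024
jar 0.78 [387, 170, 411, 192] [ 0.51  -0.397  0.081] 0.091
brush 0.57 [124, 153, 156, 189] [0.597 0.47  0.018] 0.03
```

```bash
python3 - <<'E'
import cv2
a=cv2.imread("pics/side0.png");b=cv2.imread("pics/top0.png")
cv2.imwrite("pics/a1.png",cv2.resize(a[90:360,90:450],(800,600),interpolation=cv2.INTER_CUBIC))
cv2.imwrite("pics/b1.png",cv2.resize(b[90:300,80:420],(800,494),interpolation=cv2.INTER_CUBIC))
E
```

```text
(no output)
```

View pics/a1.png

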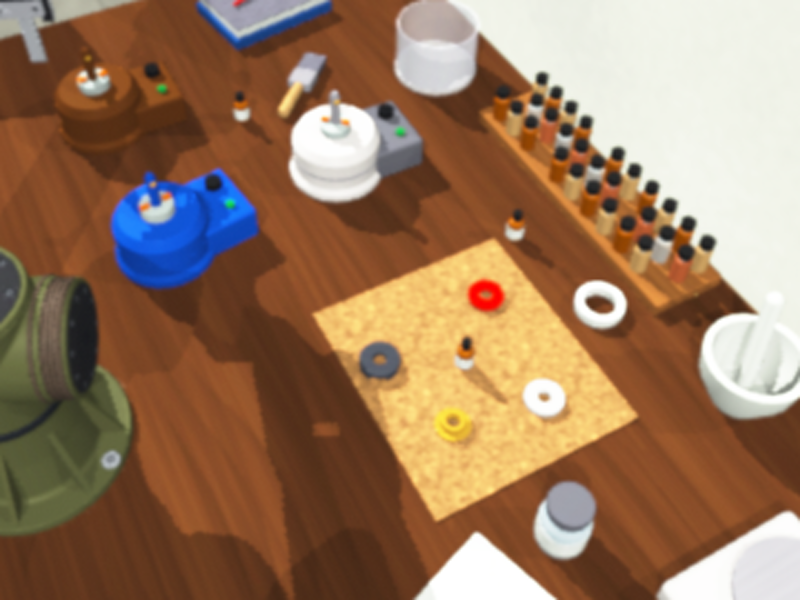

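View pics/b1.png

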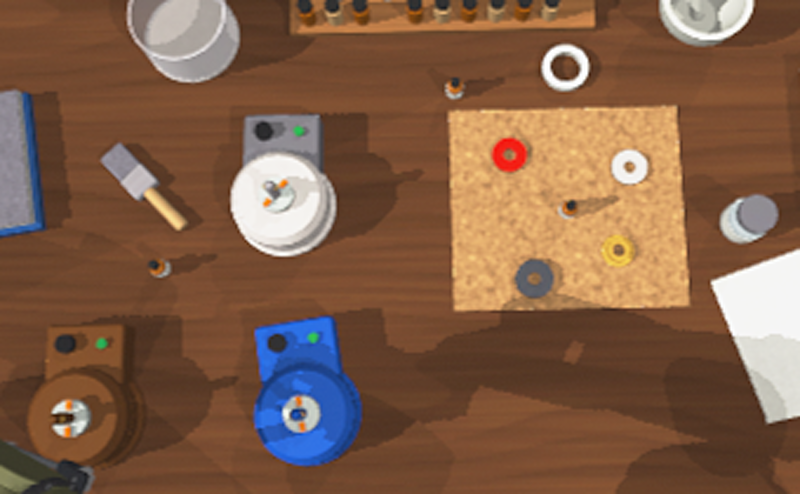

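The white mill is at crop b1 (283,195) and about (0.54, 0.23) m. The blue and brown mills are decoys. On the mat are the dark burr (535,278), white spacer (630,167), brass collar (618,250) and red spare (510,155). The white ring at (565,67) off the mat is the tape. Next I refine the positions and enlarge the mill and rings to confirm.

```bash
cat > meas.py <<'E'
from h import *
def ray(cam,u,v,z):
    i=viewer.camera_info(cam);R=np.array(i["R"]);t=np.array(i["t"]);c=-R.T@t
    d=R.T@np.array([(u-i["cx"])/i["fx"],(v-i["cy"])/i["fy"],1]); return c+d*(z-c[2])/d[2]
E
python3 - <<'E'
from meas import *
T={"burr":(.44,-.104,.018),"spacer":(.60,-.249,.013),"collar":(.476,-.228,.017)}
crops=[]
for c in("side","top"):
    f=np.load(c+"0.npz");im,W,d=f["im"],f["W"],f["d"]
    hsv=cv2.cvtColor(im,cv2.COLOR_BGR2HSV).astype(int)
    for n,(x,y,z) in T.items():
        m=(np.hypot(W[...,0]-x,W[...,1]-y)<.04)&(W[...,2]>z-.004)&(W[...,2]<.03)
        P=W[m]; (cx,cy),r=cv2.minEnclosingCircle(P[:,:2].astype(np.float32)); print(c,n,m.sum(),"mean",P.mean(0).round(4),"enc",round(cx,4),round(cy,4),round(r,4))
    m=(np.hypot(W[...,0]-.54,W[...,1]-.225)<.075)&(W[...,2]>.075)&(W[...,2]<.092)&(hsv[...,1]<60)&(hsv[...,2]>150)
    P=W[m];(cx,cy),r=cv2.minEnclosingCircle(P[:,:2].astype(np.float32));print(c,"top",m.sum(),round(cx,4),round(cy,4),round(r,4), np.median(P[:,2]))
    m=(np.hypot(W[...,0]-.54,W[...,1]-.225)<.05)&(W[...,2]>.118); print(c,"post",W[m].mean(0).round(4),W[m].max(0).round(4),W[m].min(0).round(4))
    v,u=np.nonzero(m); print(list(zip(u,v,W[m][:,2].round(3))))
    o=(np.hypot(W[...,0]-.54,W[...,1]-.225)<.05)&(hsv[...,0]<20)&(hsv[...,1]>110)&(hsv[...,2]>120)
    v,u=np.nonzero(o)
    for a,b in zip(u,v): print((int(a),int(b)),ray(c,a,b,.106)[:2].round(3),end=" ")
    print()
    for P in((.54,.225,.11),(.44,-.104,.01),(.6,-.249,.01),(.476,-.228,.01)):
        a,b=pix(c,P); h=28 if P[2]>.1 else 16; a=int(a);b=int(b); crops.append(cv2.resize(im[b-h:b+h,a-h:a+h],(200,200),interpolation=cv2.INTER_CUBIC))
cv2.imwrite("pics/c1.png",np.vstack([np.hstack(crops[:4]),np.hstack(crops[4:])]))
E
```

```text
side burr 208 mean [ 0.4373 -0.1044  0.0185] enc 0.4379 -0.1031 0.0282
side spacer 194 mean [ 0.5998 -0.2508  0.0133] enc 0.6043 -0.2507 0.0313
side collar 65 mean [ 0.4769 -0.227   0.0171] enc 0.477 -0.2262 0.0163
side top 554 0.551 0.2498 0.0655 0.08465526867291998
side post [0.5517 0.2529 0.1415] [0.5588 0.262  0.1609] [0.5465 0.2485 0.1181]
[(np.int64(240), np.int64(131), np.float64(0.158)), (np.int64(241), np.int64(131), np.float64(0.16)), (np.int64(239), np.int64(132), np.float64(0.156)), (np.int64(240), np.int64(132), np.float64(0.161)), (np.int64(241), np.int64(132), np.float64(0.158)), (np.int64(242), np.int64(132), np.float64(0.156)), (np.int64(238), np.int64(133), np.float64(0.151)), (np.int64(239), np.int64(133), np.float64(0.155)), (np.int64(240), np.int64(133), np.float64(0.155)), (np.int64(241), np.int64(133), np.float64(0.155)), (np.int64(242), np.int64(133), np.float64(0.152)), (np.int64(238), np.int64(134), np.float64(0.145)), (np.int64(239), np.int64(134), np.float64(0.149)), (np.int64(240), np.int64(134), np.float64(0.15)), (np.int64(241), np.int64(134), np.float6
[... 3682 characters left out ...]
(np.int64(198), np.int64(172), np.float64(0.125)), (np.int64(195), np.int64(173), np.float64(0.121)), (np.int64(196), np.int64(173), np.float64(0.128)), (np.int64(197), np.int64(173), np.float64(0.12))]
(200, 166) [0.573 0.247] (199, 167) [0.57 0.25] (200, 167) [0.57  0.247] (201, 167) [0.57  0.243] (199, 168) [0.567 0.25 ] (200, 168) [0.567 0.247] (201, 168) [0.567 0.243] (197, 169) [0.564 0.256] (198, 169) [0.564 0.253] (199, 169) [0.564 0.25 ] (200, 169) [0.563 0.247] (197, 170) [0.56  0.256] (193, 174) [0.548 0.269] (193, 175) [0.544 0.269] (194, 175) [0.544 0.266] (192, 176) [0.541 0.272] (193, 176) [0.541 0.269] (194, 176) [0.541 0.266] (192, 177) [0.538 0.272] (193, 177) [0.538 0.269]
```

View pics/c1.png

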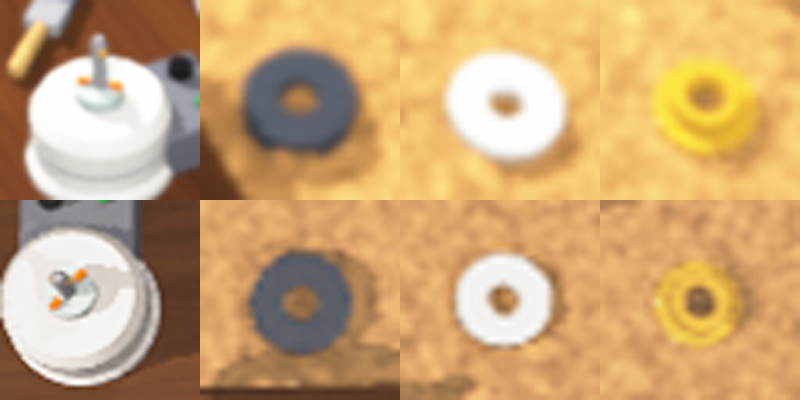

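Both cameras agree on the crops. The mill is the white one with orange dogs at about −38.5°, and its post axis is about (0.554, 0.257). Burr is at (0.4385, −0.104), spacer at (0.601, −0.250) and collar at (0.478, −0.226). I'm moving to the burr.

Emit:
carry_out(
  commands=[-1, 23.7, -61.5, 2, 0, 0, -1.194, -1, 23.7, -61.5, 2, 0, 0, -1.194, -1, 23.7, -61.5, 2, 0, 0, -1.194, -1, 23.7, -61.5, 2, 0, 0, -1.194, -1, 23.7, -61.5, 2, 0, 0, -1.194, -1, 23.7, -61.5, 2, 0, 0, -1.194, -1, 23.7, -61.5, 2, 0, 0, -1.194, -1, 23.7, -61.5, 2, 0, 0, -1.194, -1, 23.7, -61.5, 2, 0, 0, -1.194, -1, 23.7, -61.5, 2, 0, 0, -1.194, -1, 23.7, -61.5, 2, 0, 0, -1.194, -1, 23.7, -61.5, 2, 0, 0, -1.194],
  force=40,
)

```text
time_s: 2.0
ee_pos: [0.3823, 0.043, 0.2211]
eef_rot: [-3.142, -0.001, -0.0]
force: [0.8, 1.4, 0.1]
grip_width: 0.0941
```

Emit:
carry_out(
  commands=[-1, 5.6, -14.7, -3, 0, 0, 0, -1, 5.6, -14.7, -8, 0, 0, 0, -1, 5.6, -14.7, -10, 0, 0, 0, -1, 5.6, -14.7, -12, 0, 0, 0, -1, 5.6, -14.7, -14, 0, 0, 0, -1, 5.6, -14.7, -17, 0, 0, 0, -1, 5.6, -14.7, -20, 0, 0, 0, -1, 5.6, -14.7, -21.2, 0, 0, 0, -1, 5.6, -14.7, -21.2, 0, 0, 0, 1, 5.6, -14.7, -21.2, 0, 0, 0, 1, 5.6, -14.7, -21.2, 0, 0, 0, 1, 5.6, -14.7, -21.2, 0, 0, 0],
)

```text
time_s: 3.0
ee_pos: [0.4392, -0.1042, 0.0105]
eef_rot: [3.141, -0.004, -0.0]
force: [0.2, -0.0, -0.5]
grip_width: 0.0771
```

Emit:
carry_out(
  commands=[1, 0, 0, 0, 0, 0, 0, 1, 0, 0, 0, 0, 0, 0, 1, 0, 0, 0, 0, 0, 0, 1, 0, 0, 0, 0, 0, 0],
)

```text
time_s: 3.33
ee_pos: [0.4395, -0.1043, 0.0111]
eef_rot: [3.141, -0.004, -0.0]
force: [-1.9, 0.6, 8.2]
grip_width: 0.0551
```

Emit:
carry_out(
  commands=[1, 0, 0, 4, 0, 0, 0, 1, 0, 0, 8, 0, 0, 0, 1, 0, 4, 12, 0, 0, 0, 1, 2, 8, 16, 0, 0, 0, 1, 5, 12, 20, 0, 0, 0, 1, 11.4, 36.1, 21, 0, 0, 0, 1, 11.4, 36.1, 21, 0, 0, 0, 1, 11.4, 36.1, 21, 0, 0, 0, 1, 11.4, 36.1, 21, 0, 0, 0, 1, 11.4, 36.1, 21, 0, 0, 0, 1, 11.4, 36.1, 21, 0, 0, 0, 1, 11.4, 36.1, 21, 0, 0, 0],
)

```text
time_s: 4.33
ee_pos: [0.5531, 0.2578, 0.2211]
eef_rot: [3.14, -0.004, -0.0]
force: [1.5, -0.7, -0.6]
grip_width: 0.0548
```

Emit:
carry_out(
  commands=[1, 0, 0, 0, 0, 0, 0, 1, 0, 0, 0, 0, 0, 0],
)

```text
time_s: 4.5
ee_pos: [0.5528, 0.2595, 0.2203]
eef_rot: [3.14, -0.003, 0.003]
force: [-0.8, -0.2, -2.1]
grip_width: 0.055
```

```bash
python3 - <<'E'
from meas import *
o=ctrl.get_obs();print({k:np.round(o[k],4) for k in("time_s","ee_pos","eef_rot","force","moment","grip_width")})
cr=[]
for c in("side","top"):
    im,d,W=shot(c); e=o["ee_pos"]; a,b=map(int,pix(c,(e[0],e[1],e[2]-.01))); cr.append(cv2.resize(im[b-36:b+36,a-36:a+36],(400,400),interpolation=cv2.INTER_CUBIC))
    m=(np.hypot(W[...,0]-e[0],W[...,1]-e[1])<.034)&(abs(W[...,2]-(e[2]-.0005))<.012); v,u=np.nonzero(m); print(c,m.sum(),W[m].mean(0).round(4),a,b)
cv2.imwrite("pics/d1.png",np.hstack(cr))
E
```

```text
{'time_s': np.float64(4.5), 'ee_pos': array([0.5528, 0.2595, 0.2203]), 'eef_rot': array([ 3.1401e+00, -3.2000e-03,  2.7000e-03]), 'force': array([-0.7706, -0.2359, -2.051 ]), 'moment': array([-0.0443,  0.0867,  0.0327]), 'grip_width': np.float64(0.055)}
side 185 [0.5531 0.2551 0.2259] 239 118
top 0 [nan nan nan] 190 165<stdin>:6: RuntimeWarning: Mean of empty slice.
  ret = um.true_divide(
```

View pics/d1.png

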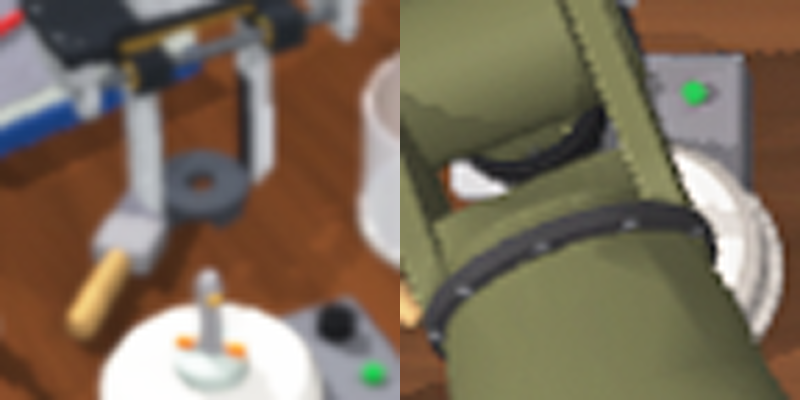

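```bash
python3 - <<'E'
from meas import *
print(ray("side",239,114.8,.227),ray("side",240.5,131.4,.158),ray("top",194.5,168.7,.158))
im,d,W=shot("side");e=ctrl.get_obs()["ee_pos"];print(e)
g=cv2.cvtColor(im,cv2.COLOR_BGR2HSV)
for lo in(.222,.224):
    m=(np.hypot(W[...,0]-e[0],W[...,1]-e[1])<.029)&(W[...,2]>lo)&(W[...,2]<.2305)&(g[...,2]<125)
    P=W[m];print(m.sum(),P.mean(0).round(4),P.min(0).round(4),P.max(0).round(4))
v,u=np.nonzero(m);print(u.min(),u.max(),v.min(),v.max())
cv2.imwrite("pics/e1.png",cv2.resize(im[100:136,222:258],(576,576),interpolation=cv2.INTER_LANCZOS4))
E
```

```text
[0.55150046 0.25712374 0.227     ] [0.5545268  0.25660581 0.158     ] [0.55346276 0.25588847 0.158     ]
[0.55285699 0.25672782 0.2208028 ]
142 [0.5539 0.2535 0.2272] [0.5273 0.2295 0.2221] [0.5811 0.2831 0.2305]
128 [0.5543 0.254  0.2276] [0.5273 0.2295 0.2241] [0.5811 0.2822 0.2305]
233 248 110 121
```

View pics/e1.png

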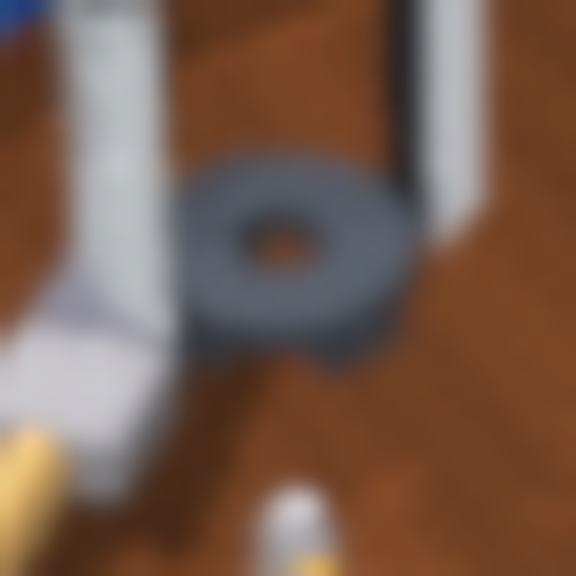

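```bash
python3 - <<'E'
from meas import *
e=ctrl.get_obs()["ee_pos"]
for u in(233,265,268,272,302):
    p=ray("side",222+u/16-.5,100+350/16-.5,.2155);d=p-e;print(u,p.round(4),np.degrees(np.arctan2(d[1],d[0])).round(1),np.hypot(*d[:2]).round(4))
c=ray("side",222+295/16-.5,100+245/16-.5,.228);print(c)
E
```

```text
233 [0.5349 0.2451 0.2155] -147.1 0.0214
265 [0.5405 0.2422 0.2155] -130.4 0.0191
268 [0.541  0.2419 0.2155] -128.7 0.019
272 [0.5417 0.2415 0.2155] -126.3 0.0188
302 [0.5469 0.2388 0.2155] -108.3 0.0189
[0.55355405 0.25453875 0.228     ]
```

Emit:
carry_out(
  commands=[1, 0.1, 0.1, -3, 0, 0, 0, 1, 0.1, 0.1, -4.5, 0, 0, 0, 1, 0.1, 0.1, -5.3, 0, 0, 0, 1, 0.1, 0.1, -5.9, 0, 0, 0, 1, 0.1, 0.1, -6.2, 0, 0, 0, 1, 0.1, 0.1, -6.2, 0, 0, 0],
  force=50,
)

```text
time_s: 5.15
ee_pos: [0.554, 0.2573, 0.1591]
eef_rot: [3.14, -0.004, -0.001]
force: [0.3, -0.4, -2.3]
grip_width: 0.0549
```

```bash
cat > s.py <<'E'
from meas import *
o=ctrl.get_obs();print({k:np.round(o[k],4).tolist() for k in("time_s","ee_pos","eef_rot","force","moment","grip_width")})
E
python3 s.py
```

```text
{'time_s': 5.15, 'ee_pos': [0.554, 0.2573, 0.1591], 'eef_rot': [3.1401, -0.0038, -0.0014], 'force': [0.3252, -0.3523, -2.2836], 'moment': [-0.0629, 0.0579, 0.0406], 'grip_width': 0.0549}
```

Emit:
carry_out(
  commands=[1, 0, 0, -0.4, 0, 0, 0, 1, 0, 0, -0.8, 0, 0, 0, 1, 0, 0, -1.2, 0, 0, 0, 1, 0, 0, -1.6, 0, 0, 0],
)

```text
time_s: 5.48
ee_pos: [0.5545, 0.2572, 0.1438]
eef_rot: [3.14, -0.005, -0.001]
force: [-1.1, -3.7, 5.5]
grip_width: 0.0545
```

Emit:
carry_out(
  commands=[1, 0, 0, -0.5, 0, 0, 0, 1, 0, 0, -1.0, 0, 0, 0, 1, 0, 0, -1.5, 0, 0, 0, 1, 0, 0, -2.0, 0, 0, 0, 1, 0, 0, -2.4, 0, 0, 0, 1, 0, 0, -2.4, 0, 0, 0],
)

```text
time_s: 5.98
ee_pos: [0.554, 0.2571, 0.1185]
eef_rot: [3.14, -0.004, -0.001]
force: [-0.6, 0.6, -2.5]
grip_width: 0.0547
```

Emit:
carry_out(
  commands=[1, 0, 0, -0.3, 0, 0, 0, 1, 0, 0, -0.5, 0, 0, 0, 1, 0, 0, -0.6, 0, 0, 0, 1, 0, 0, -0.7, 0, 0, 0],
)

```text
time_s: 6.32
ee_pos: [0.5542, 0.2572, 0.1119]
eef_rot: [3.14, -0.005, -0.001]
force: [-0.6, -2.4, -1.7]
grip_width: 0.0549
```

Emit:
carry_out(
  commands=[1, 0, 0, -0.2, 0, 0, 0, 1, 0, 0, -0.3, 0, 0, 0, 1, 0, 0, -0.4, 0, 0, 0, 1, 0, 0, -0.4, 0, 0, 0],
)

```text
time_s: 6.65
ee_pos: [0.5541, 0.2565, 0.1082]
eef_rot: [3.139, -0.004, -0.002]
force: [-3.4, -5.9, 4.7]
grip_width: 0.0543
```

Emit:
carry_out(
  commands=[1, 0, 0, -0.15, 0, 0, 0, 1, 0, 0, -0.25, 0, 0, 0, 1, 0, 0, -0.25, 0, 0, 0],
)

```text
time_s: 6.9
ee_pos: [0.5542, 0.2565, 0.1079]
eef_rot: [3.139, -0.005, -0.002]
force: [-10.7, -5.7, 22.2]
grip_width: 0.0548
```

```bash
python3 s.py; python3 - <<'E'
from meas import *
im,d,W=shot("side")
a,b=map(int,pix("side",(.554,.257,.11)));cv2.imwrite("pics/f1.png",cv2.resize(im[b-22:b+22,a-22:a+22],(572,572),interpolation=cv2.INTER_LANCZOS4))
g=cv2.cvtColor(im,cv2.COLOR_BGR2HSV)
m=(np.hypot(W[...,0]-.554,W[...,1]-.257)<.026)&(W[...,2]>.105)&(W[...,2]<.128)&(g[...,2]<125)
P=W[m];print(m.sum(),np.percentile(P[:,2],[10,30,50,70,90]).round(4))
E
```

```text
{'time_s': 6.9, 'ee_pos': [0.5542, 0.2565, 0.1079], 'eef_rot': [3.1389, -0.0049, -0.0017], 'force': [-10.6798, -5.7394, 22.1921], 'moment': [-1.246, 2.4617, -0.0718], 'grip_width': 0.0548}
98 [0.1111 0.1137 0.1149 0.1161 0.1178]
```

View pics/f1.png

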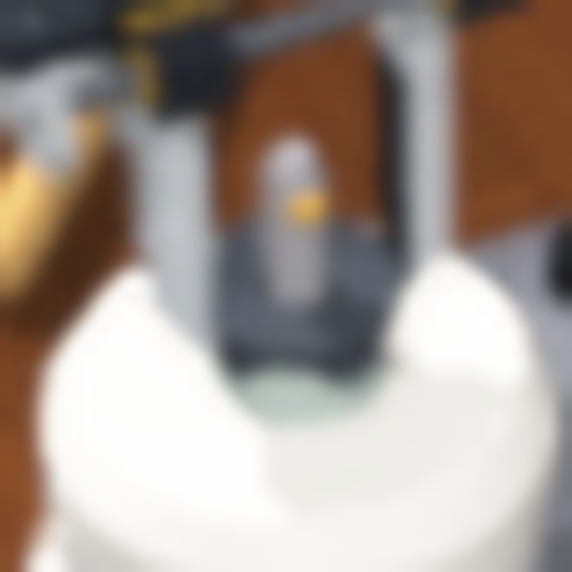

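The burr top reads z ≈ 0.115 and the push met a firm stop, so it is home over the dogs. I'm releasing it and going for the spacer.

Emit:
carry_out(
  commands=[1, 0, 0, 0.1, 0, 0, 0, -1, 0, 0, 0.1, 0, 0, 0, -1, 0, 0, 0.1, 0, 0, 0, -1, 0, 0, 0.1, 0, 0, 0, -1, 0, 0, 0.1, 0, 0, 0, -1, 0, 0, 1, 0, 0, 0, -1, 0, 0, 4, 0, 0, 0, -1, 0, 0, 8, 0, 0, 0, -1, 0, 0, 12, 0, 0, 0, -1, 0, 0, 12, 0, 0, 0],
)

```text
time_s: 7.78
ee_pos: [0.5562, 0.2574, 0.2371]
eef_rot: [-3.14, -0.016, -0.002]
force: [0.4, -0.3, 1.3]
grip_width: 0.0938
```

```bash
python3 s.py; python3 - <<'E'
from meas import *
im,d,W=shot("side")
g=cv2.cvtColor(im,cv2.COLOR_BGR2HSV)
m=(np.hypot(W[...,0]-.554,W[...,1]-.257)<.03)&(W[...,2]>.105)&(W[...,2]<.128)&(g[...,2]<125)
P=W[m];m2=P[:,2]>.112;A=np.c_[P[m2][:,:2]-[.554,.257],np.ones(m2.sum())];k=np.linalg.lstsq(A,P[m2][:,2],rcond=None)[0]
print(m.sum(),P[m2].mean(0).round(4),"plane",k.round(4))
E
```

```text
{'time_s': 7.7833, 'ee_pos': [0.5562, 0.2574, 0.2371], 'eef_rot': [-3.1397, -0.0164, -0.0017], 'force': [0.4447, -0.3413, 1.315], 'moment': [-0.0714, 0.0071, -0.0784], 'grip_width': 0.0938}
111 [0.5503 0.2502 0.1156] plane [0.0244 0.03   0.1159]
```

Emit:
carry_out(
  commands=[-1, 4.5, -50.7, -2, 0, 0, 0, -1, 4.5, -50.7, -2, 0, 0, 0, -1, 4.5, -50.7, -2, 0, 0, 0, -1, 4.5, -50.7, -2, 0, 0, 0, -1, 4.5, -50.7, -2, 0, 0, 0, -1, 4.5, -50.7, -2, 0, 0, 0, -1, 4.5, -50.7, -2, 0, 0, 0, -1, 4.5, -50.7, -2, 0, 0, 0, -1, 4.5, -50.7, -2, 0, 0, 0, -1, 4.5, -50.7, -2, 0, 0, 0, -1, 4.5, -50.7, -3, 0, 0, 0, -1, 4.5, -50.7, -10, 0, 0, 0],
)

```text
time_s: 8.83
ee_pos: [0.5993, -0.227, 0.1794]
eef_rot: [3.138, -0.02, -0.004]
force: [1.0, -0.3, 0.4]
grip_width: 0.0941
```

Emit:
carry_out(
  commands=[-1, 0.2, -2.3, -4, 0, 0.02, 0, -1, 0.2, -2.3, -8, 0, 0.02, 0, -1, 0.2, -2.3, -12, 0, 0.02, 0, -1, 0.2, -2.3, -15, 0, 0.02, 0, -1, 0.2, -2.3, -16.8, 0, 0.02, 0, -1, 0.2, -2.3, -17.3, 0, 0.02, 0, -1, 0.2, -2.3, -17.3, 0, 0.02, 0, 1, 0.2, -2.3, -17.3, 0, 0.02, 0, 1, 0.2, -2.3, -17.3, 0, 0.02, 0, 1, 0.2, -2.3, -17.3, 0, 0.02, 0, 1, 0.2, -2.3, -17.3, 0, 0.02, 0, 1, 0.2, -2.3, -17.3, 0, 0.02, 0],
  force=40,
)

```text
time_s: 9.83
ee_pos: [0.6014, -0.2501, 0.0066]
eef_rot: [3.138, -0.0, -0.004]
force: [0.2, 0.2, 0.9]
grip_width: 0.0642
```

Emit:
carry_out(
  commands=[1, 0, 0, 0, 0, 0, 0, 1, 0, 0, 0, 0, 0, 0, 1, 0, 0, 0, 0, 0, 0],
)

```text
time_s: 10.08
ee_pos: [0.6014, -0.2501, 0.0067]
eef_rot: [3.138, -0.0, -0.004]
force: [-0.2, -1.2, 0.9]
grip_width: 0.0503
```

Emit:
carry_out(
  commands=[1, 0, 0, 4, 0, 0, 0, 1, 0, 0, 8, 0, 0, 0, 1, 0, 2, 12, 0, 0, 0, 1, 0, 5, 16, 0, 0, 0, 1, -2, 9, 19, 0, 0, 0, 1, -4.7, 50.7, 20, 0, 0, 0, 1, -4.7, 50.7, 20, 0, 0, 0, 1, -4.7, 50.7, 20, 0, 0, 0, 1, -4.7, 50.7, 20, 0, 0, 0, 1, -4.7, 50.7, 20, 0, 0, 0, 1, -4.7, 50.7, 20, 0, 0, 0, 1, -4.7, 50.7, 20, 0, 0, 0],
)

```text
time_s: 11.08
ee_pos: [0.5651, 0.1159, 0.1992]
eef_rot: [3.138, -0.001, -0.004]
force: [1.1, 1.1, -0.4]
grip_width: 0.0505
```

Emit:
carry_out(
  commands=[1, -1, 20, 0, 0, 0, 0, 1, -1, 20, 0, 0, 0, 0, 1, -1, 20, 0, 0, 0, 0],
)

```text
time_s: 11.33
ee_pos: [0.5585, 0.2408, 0.1993]
eef_rot: [3.138, -0.001, -0.004]
force: [0.9, -0.1, -0.1]
grip_width: 0.0501
```

Emit:
carry_out(
  commands=[1, -0.45, 1.6, 0, 0, 0, 0, 1, -0.45, 1.6, 0, 0, 0, 0, 1, -0.45, 1.6, 0, 0, 0, 0, 1, -0.45, 1.6, 0, 0, 0, 0],
)

```text
time_s: 11.67
ee_pos: [0.5542, 0.256, 0.1993]
eef_rot: [3.138, -0.001, -0.004]
force: [0.4, 0.3, -0.2]
grip_width: 0.0504
```

```bash
python3 s.py; python3 - <<'E'
from meas import *
im,d,W=shot("side"); e=ctrl.get_obs()["ee_pos"]
hsv=cv2.cvtColor(im,cv2.COLOR_BGR2HSV)
m=(np.hypot(W[...,0]-e[0],W[...,1]-e[1])<.025)&(W[...,2]>e[2]+.002)&(W[...,2]<e[2]+.012)
P=W[m];print(m.sum(),P.mean(0).round(4),np.percentile(P[:,2],[10,50,90]).round(4))
a,b=map(int,pix("side",(e[0],e[1],.19)));cv2.imwrite("pics/g1.png",cv2.resize(im[b-22:b+22,a-22:a+22],(528,528),interpolation=cv2.INTER_LANCZOS4));print(a,b)
E
```

```text
{'time_s': 11.6667, 'ee_pos': [0.5542, 0.256, 0.1993], 'eef_rot': [3.1379, -0.0008, -0.0044], 'force': [0.3615, 0.3436, -0.1507], 'moment': [-0.0754, 0.071, 0.0358], 'grip_width': 0.0504}
111 [0.5547 0.2542 0.2061] [0.2041 0.2061 0.208 ]
240 123
```

View pics/g1.png

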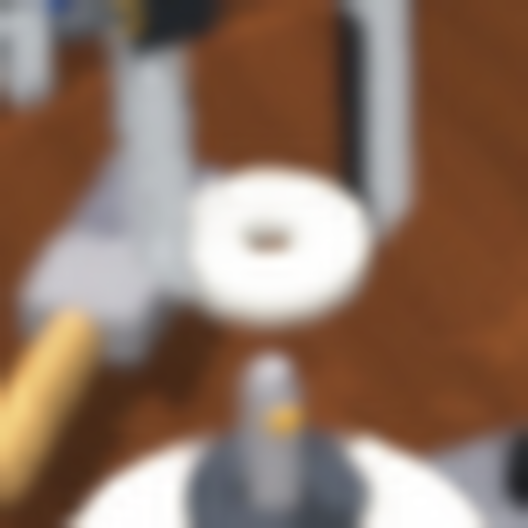

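The spacer is held level above the post, with its bore at (268,238) over the tip at (270,365). The burr lies flat below. I'm lowering it.

Emit:
carry_out(
  commands=[1, 0, 0.1, -2, 0, 0, 0, 1, 0, 0.1, -3, 0, 0, 0, 1, 0, 0.1, -3.8, 0, 0, 0, 1, 0, 0.1, -4.4, 0, 0, 0, 1, 0, 0.1, -4.4, 0, 0, 0],
  force=50,
)

```text
time_s: 12.13
ee_pos: [0.5541, 0.256, 0.1542]
eef_rot: [3.137, 0.001, -0.006]
force: [0.1, 0.4, -0.4]
grip_width: 0.0502
```

Emit:
carry_out(
  commands=[1, 0, 0, -0.4, 0, 0, 0, 1, 0, 0, -0.8, 0, 0, 0, 1, 0, 0, -1.2, 0, 0, 0, 1, 0, 0, -1.6, 0, 0, 0],
)

```text
time_s: 12.47
ee_pos: [0.5546, 0.2564, 0.1392]
eef_rot: [3.138, -0.001, -0.006]
force: [0.2, 2.7, -2.0]
grip_width: 0.0502
```

Emit:
carry_out(
  commands=[1, 0, 0, -0.5, 0, 0, 0, 1, 0, 0, -1.0, 0, 0, 0, 1, 0, 0, -1.5, 0, 0, 0, 1, 0, 0, -1.9, 0, 0, 0, 1, 0, 0, -2.1, 0, 0, 0, 1, 0, 0, -2.2, 0, 0, 0, 1, 0, 0, -2.2, 0, 0, 0],
)

```text
time_s: 13.05
ee_pos: [0.5544, 0.2563, 0.1185]
eef_rot: [3.138, -0.001, -0.006]
force: [-7.3, -3.5, 15.4]
grip_width: 0.0501
```

```bash
python3 s.py; python3 - <<'E'
from meas import *
im,d,W=shot("side"); h=cv2.cvtColor(im,cv2.COLOR_BGR2HSV)
m=(np.hypot(W[...,0]-.554,W[...,1]-.2565)<.023)&(W[...,2]>.105)&(W[...,2]<.135)&(h[...,2]>150)
P=W[m];print(m.sum(),P.mean(0).round(4),np.percentile(P[:,2],[10,50,90]).round(4))
E
```

```text
{'time_s': 13.05, 'ee_pos': [0.5544, 0.2563, 0.1185], 'eef_rot': [3.1384, -0.0013, -0.0057], 'force': [-7.2576, -3.4743, 15.4264], 'moment': [-0.7172, 1.7869, 0.0318], 'grip_width': 0.0501}
89 [0.5534 0.2529 0.1254] [0.1224 0.1259 0.1283]
```

Spacer top is about 0.125 with a firm stop, so it is home. I'm releasing it.

Emit:
carry_out(
  commands=[1, 0, 0, 0.05, 0, 0, 0, -1, 0, 0, 0.05, 0, 0, 0, -1, 0, 0, 0.05, 0, 0, 0, -1, 0, 0, 0.05, 0, 0, 0, -1, 0, 0, 0.05, 0, 0, 0, -1, 0, 0, 1, 0, 0, 0, -1, 0, 0, 4, 0, 0, 0, -1, 0, 0, 8, 0, 0, 0, -1, 0, 0, 10, 0, 0, 0, -1, 0, 0, 10, 0, 0, 0],
)

```text
time_s: 13.93
ee_pos: [0.5559, 0.2569, 0.2246]
eef_rot: [3.142, -0.009, -0.006]
force: [0.5, -0.2, -0.0]
grip_width: 0.0939
```

```bash
python3 s.py; python3 - <<'E'
from meas import *
im,d,W=shot("side"); h=cv2.cvtColor(im,cv2.COLOR_BGR2HSV)
m=(np.hypot(W[...,0]-.554,W[...,1]-.2565)<.023)&(W[...,2]>.105)&(W[...,2]<.135)&(h[...,2]>150)
P=W[m];print(m.sum(),P.mean(0).round(4),np.percentile(P[:,2],[10,50,90]).round(4))
P=P[P[:,2]>.121];print(np.linalg.lstsq(np.c_[P[:,:2]-[.554,.2565],np.ones(len(P))],P[:,2],rcond=None)[0].round(3))
m=(np.hypot(W[...,0]-.477,W[...,1]+.227)<.028)&(W[...,2]>.0135)&(W[...,2]<.025);print(W[m].mean(0))
E
```

```text
{'time_s': 13.9333, 'ee_pos': [0.5559, 0.2569, 0.2246], 'eef_rot': [3.1415, -0.0091, -0.0056], 'force': [0.4637, -0.2418, -0.0251], 'moment': [-0.0593, 0.0179, -0.0249], 'grip_width': 0.0939}
94 [0.5524 0.2538 0.1255] [0.1225 0.1254 0.128 ]
[ 0.009 -0.003  0.126]
[ 0.47688677 -0.22752005  0.01692818]
```

Emit:
carry_out(
  commands=[-1, -7.8, -48.3, -2, 0, 0.01, 0, -1, -7.8, -48.3, -2, 0, 0.01, 0, -1, -7.8, -48.3, -2, 0, 0.01, 0, -1, -7.8, -48.3, -2, 0, 0.01, 0, -1, -7.8, -48.3, -2, 0, 0.01, 0, -1, -7.8, -48.3, -2, 0, 0.01, 0, -1, -7.8, -48.3, -2, 0, 0.01, 0, -1, -7.8, -48.3, -2, 0, 0.01, 0, -1, -7.8, -48.3, -2, 0, 0.01, 0, -1, -7.8, -48.3, -2, 0, 0.01, 0, -1, -7.8, -48.3, -2, 0, 0.01, 0, -1, -7.8, -48.3, -8, 0, 0.01, 0],
)

```text
time_s: 14.98
ee_pos: [0.4799, -0.2194, 0.1693]
eef_rot: [3.136, -0.003, -0.008]
force: [1.7, -1.2, 0.4]
grip_width: 0.0941
```

Emit:
carry_out(
  commands=[-1, -0.2, -0.7, -4, 0, 0, 0, -1, -0.2, -0.7, -8, 0, 0, 0, -1, -0.2, -0.7, -12, 0, 0, 0, -1, -0.2, -0.7, -14.5, 0, 0, 0, -1, -0.2, -0.7, -15.6, 0, 0, 0, -1, -0.2, -0.7, -15.9, 0, 0, 0, 1, -0.2, -0.7, -15.9, 0, 0, 0, 1, -0.2, -0.7, -15.9, 0, 0, 0, 1, -0.2, -0.7, -15.9, 0, 0, 0, 1, -0.2, -0.7, -15.9, 0, 0, 0, 1, -0.2, -0.7, -15.9, 0, 0, 0, 1, -0.2, -0.7, -15.9, 0, 0, 0],
  force=40,
)

```text
time_s: 15.98
ee_pos: [0.4782, -0.2265, 0.0109]
eef_rot: [3.135, -0.004, -0.008]
force: [-0.1, -0.1, -0.2]
grip_width: 0.0576
```

Emit:
carry_out(
  commands=[1, 0, 0, 0, 0, 0, 0, 1, 0, 0, 0, 0, 0, 0, 1, 0, 0, 0, 0, 0, 0, 1, 0, 0, 0, 0, 0, 0],
)

```text
time_s: 16.32
ee_pos: [0.4782, -0.2265, 0.0109]
eef_rot: [3.135, -0.004, -0.008]
force: [0.4, 0.3, 0.6]
grip_width: 0.0314
```

Emit:
carry_out(
  commands=[1, 0, 0, 0, 0, 0, 0, 1, 0, 0, 4, 0, 0, 0, 1, 0, 0, 8, 0, 0, 0, 1, 0, 0, 12, 0, 0, 0, 1, 0, 2, 16, 0, 0, 0, 1, 0, 5, 19, 0, 0, 0, 1, 7.6, 48.3, 20, 0, 0, 0, 1, 7.6, 48.3, 20, 0, 0, 0, 1, 7.6, 48.3, 20, 0, 0, 0, 1, 7.6, 48.3, 20, 0, 0, 0, 1, 7.6, 48.3, 20, 0, 0, 0, 1, 7.6, 48.3, 20, 0, 0, 0],
)

```text
time_s: 17.32
ee_pos: [0.5209, 0.0692, 0.2055]
eef_rot: [3.135, -0.004, -0.008]
force: [0.1, -0.5, -0.8]
grip_width: 0.0301
```

Emit:
carry_out(
  commands=[1, 3.3, 18.7, 0, 0.006, 0, 0, 1, 3.3, 18.7, 0, 0.006, 0, 0, 1, 3.3, 18.7, 0, 0.006, 0, 0, 1, 3.3, 18.7, 0, 0.006, 0, 0, 1, 3.3, 18.7, 0, 0.006, 0, 0, 1, 3.3, 18.7, 0, 0.006, 0, 0, 1, 3.3, 18.7, 0, 0.006, 0, 0, 1, 3.3, 18.7, 0, 0.006, 0, 0],
)

```text
time_s: 17.98
ee_pos: [0.5538, 0.2556, 0.2052]
eef_rot: [3.141, -0.003, -0.008]
force: [-0.1, 0.4, 0.3]
grip_width: 0.0304
```

```bash
python3 s.py; python3 - <<'E'
from meas import *
im,d,W=shot("side"); e=ctrl.get_obs()["ee_pos"]
h=cv2.cvtColor(im,cv2.COLOR_BGR2HSV)
m=(np.hypot(W[...,0]-e[0],W[...,1]-e[1])<.03)&(abs(W[...,2]-e[2])<.02)&(h[...,0]>18)&(h[...,0]<35)&(h[...,1]>120)
P=W[m];print(m.sum(),P.mean(0).round(4),np.percentile(P[:,2],[5,50,95]).round(4)); P=P[P[:,2]>e[2]+.003];print(P.mean(0).round(4))
a,b=map(int,pix("side",(e[0],e[1],.19)));cv2.imwrite("pics/i1.png",cv2.resize(im[b-22:b+22,a-22:a+22],(528,528),interpolation=cv2.INTER_LANCZOS4));print(a,b)
E
```

```text
{'time_s': 17.9833, 'ee_pos': [0.5538, 0.2556, 0.2052], 'eef_rot': [3.1408, -0.0031, -0.0083], 'force': [-0.0795, 0.3564, 0.3215], 'moment': [-0.0717, 0.0254, -0.0033], 'grip_width': 0.0304}
102 [0.5532 0.2485 0.2057] [0.1992 0.2046 0.2127]
[0.5549 0.253  0.2113]
240 124
```

View pics/i1.png

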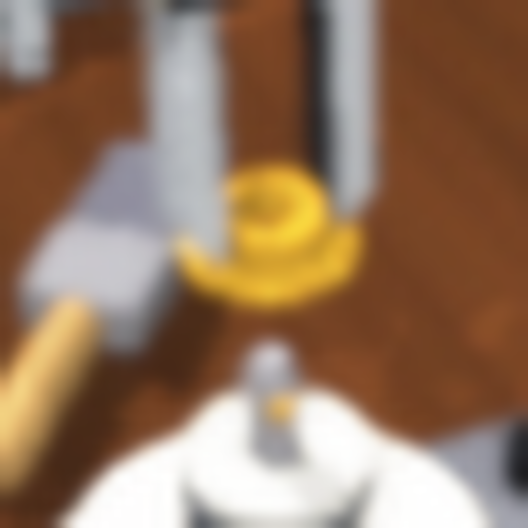

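The collar is held level, flange down, with its bore at (270,205) over the tip (270,355). The spacer is flat below. I'm lowering it.

Emit:
carry_out(
  commands=[1, 0.05, 0.08, -2, 0, 0, 0, 1, 0.05, 0.08, -3, 0, 0, 0, 1, 0.05, 0.08, -3.8, 0, 0, 0, 1, 0.05, 0.08, -4.5, 0, 0, 0, 1, 0.05, 0.08, -4.6, 0, 0, 0],
  force=50,
)

```text
time_s: 18.45
ee_pos: [0.5542, 0.2555, 0.1584]
eef_rot: [3.14, -0.002, -0.01]
force: [-0.5, 0.7, -0.5]
grip_width: 0.0299
```

Emit:
carry_out(
  commands=[1, 0, 0, -0.4, 0, 0, 0, 1, 0, 0, -0.8, 0, 0, 0, 1, 0, 0, -1.2, 0, 0, 0, 1, 0, 0, -1.6, 0, 0, 0],
)

```text
time_s: 18.78
ee_pos: [0.5545, 0.2563, 0.1434]
eef_rot: [-3.141, -0.004, -0.009]
force: [-2.6, 5.5, 5.1]
grip_width: 0.0301
```

Emit:
carry_out(
  commands=[1, 0, 0, -0.4, 0, 0, 0, 1, 0, 0, -0.8, 0, 0, 0, 1, 0, 0, -1.1, 0, 0, 0, 1, 0, 0, -1.2, 0, 0, 0, 1, 0, 0, -1.2, 0, 0, 0],
)

```text
time_s: 19.2
ee_pos: [0.5546, 0.2565, 0.1328]
eef_rot: [-3.14, -0.005, -0.009]
force: [-5.4, 0.8, 13.0]
grip_width: 0.0304
```

```bash
cat > c.py <<'E'
from meas import *
im,d,W=shot("side"); h=cv2.cvtColor(im,cv2.COLOR_BGR2HSV)
r=np.hypot(W[...,0]-.554,W[...,1]-.2565);y=(h[...,0]>18)&(h[...,0]<35)&(h[...,1]>120)
m=(r<.018)&(W[...,2]>.11)&(W[...,2]<.142)&y
P=W[m];P=P[P[:,2]>.1355];print(m.sum(),len(P),P.mean(0).round(4),np.percentile(P[:,2],[10,50,90]).round(4))
m=(r>.018)&(r<.025)&y&(W[...,2]>.12);print("flange",m.sum(),np.percentile(W[m][:,2],[20,50,80]).round(4))
a,b=map(int,pix("side",(.554,.2565,.125)));cv2.imwrite("pics/j.png",cv2.resize(im[b-22:b+22,a-22:a+22],(528,528),interpolation=cv2.INTER_LANCZOS4))
E
python3 s.py;python3 c.py
```

```text
{'time_s': 19.2, 'ee_pos': [0.5546, 0.2565, 0.1328], 'eef_rot': [-3.1401, -0.0049, -0.0094], 'force': [-5.4088, 0.7565, 12.9679], 'moment': [-0.0378, 1.261, 0.0274], 'grip_width': 0.0304}
39 21 [0.5557 0.2482 0.1388] [0.1371 0.1389 0.1406]
flange 25 [0.1291 0.131  0.2495]
```

Emit:
carry_out(
  commands=[1, 0, 0, -0.2, 0, 0, 0, 1, 0, 0, -0.25, 0, 0, 0, 1, 0, 0, -0.25, 0, 0, 0],
)

```text
time_s: 19.5
ee_pos: [0.5548, 0.2566, 0.1326]
eef_rot: [-3.14, -0.006, -0.009]
force: [-10.7, -2.5, 23.5]
grip_width: 0.0305
```

Emit:
carry_out(
  commands=[1, 0, 0, 0.05, 0, 0, 0, -1, 0, 0, 0.05, 0, 0, 0, -1, 0, 0, 0.05, 0, 0, 0, -1, 0, 0, 0.05, 0, 0, 0, -1, 0, 0, 0.05, 0, 0, 0, -1, 0, 0, 0.05, 0, 0, 0, -1, 0, 0, 2, 0, 0, 0, -1, 0, 0, 5, 0, 0, 0, -1, 0, 0, 9, 0, 0, 0, -1, 0, 0, 10, 0, 0, 0, -1, 0, 0, 10, 0, 0, 0, -1, 0, 0, 10, 0, 0, 0],
)

```text
time_s: 20.5
ee_pos: [0.5548, 0.2566, 0.2323]
eef_rot: [-3.139, -0.006, -0.009]
force: [-0.4, 0.6, 0.8]
grip_width: 0.094
```

```bash
python3 s.py;python3 c.py
```

```text
{'time_s': 20.5, 'ee_pos': [0.5548, 0.2566, 0.2323], 'eef_rot': [-3.1395, -0.0065, -0.0093], 'force': [-0.3564, 0.5962, 0.8323], 'moment': [-0.0911, 0.0619, -0.0134], 'grip_width': 0.094}
52 25 [0.5535 0.2516 0.1384] [0.1365 0.1381 0.1406]
flange 29 [0.128  0.1308 0.1318]
```

View pics/j.png

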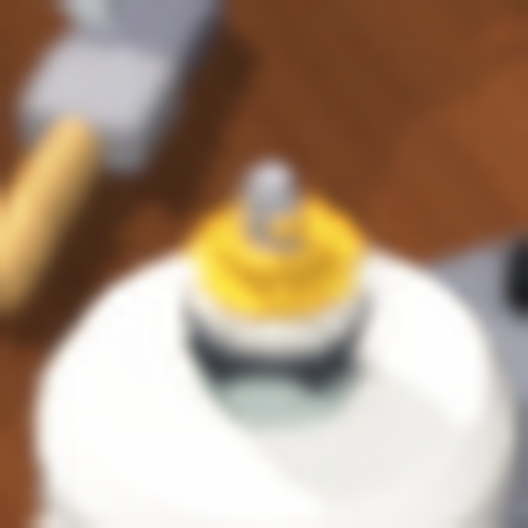

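The stack is seated and level: burr at (275,355), spacer at (275,325) and collar at (275,260) under the tip at (270,185). The gripper is clear, so I'm handing in.

```bash
python3 -c "
from station import ticket
print(ticket.hand_in())"
```

```text
the job is handed in; nothing more can be done
None
```

The burr, spacer and collar are back on the white mill's post in that order. Each was pushed past the balls until it met a firm stop (15–24 N) before I let go, and the job was handed in at about 20.5 s.

- **Heights:** the ring tops measured about 0.115, 0.125 and 0.138–0.139 m, against the expected 0.115, 0.125 and 0.139 m.
- **Alignment:** the final picture shows the stack level and centred, with the gripper clear above it. The burr dropped over the dogs without needing a turn. After release its fitted plane showed about 0.04 rad of tilt, most likely depth noise.
- **Spare ring and other things:** the gripper never came near the red spare ring, vials, tape, brush or jar. I did not measure their positions again at the end.

No check failed or disagreed with the others.

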